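Unlock the vial bay and hold its gate open

ROBOT

A 6-joint arm with a two-finger parallel gripper is mounted at the origin on the work surface. World frame = base frame: x ahead of the robot, y to its left, z up, the work surface at z = 0. Lengths are in m, angles in rad, forces in N, time in s.
With the tool pointing down it reaches from about 0.35 to 0.975 m from the base axis. Payload 7.1 kg.
Tool frame: the origin (TCP) lies midway between the tips of the shut fingers; the grasp point (between the pads) lies 19 mm behind it; z points along the fingers, y is the line along which they close (so a half turn about z gives the same grasp; the last joint's range is limited). The gripper opens to 88 mm and grips with 3 to 60 N. Pads are 20 mm wide; open, the fingers measure 115 mm over their backs; the gripper's body (75 mm by 178 mm) begins 61 mm behind the grasp point.
Start: joints at [1.228, 0.423, 1.63, -0, 1.089, -0.019], TCP at [0.199, 0.593, 0.223] pointing down, gripper open.
Joint ranges: [-3, 3], [-0.9, 2.11], [0.09, 2.58], [-1.31, 4.45], [0.11, 2.69], [-2.54, 2.54]. Speed limits (rad/s): [2.39, 2.39, 3.01, 3.14, 3.14, 3.14].

INTERFACE

Orientations are given as a unit quaternion [x, y, z, w].
In Python, from bench import ctrl gives the robot as it stands.
- The arm moves only by the shell command python3 -m pendant 'ROWS' [FORCE]. ROWS is JSON, a list of rows, each an object with "delta_rot": the turn, a rotation vector about the tool's x, y, z in degrees, a list of three; "delta_pos": the shift along the tool's x, y, z in mm, a list of three; "claw": the finger opening in mm, from 0 to 87.8. A call has 1 to 8 rows; each row is the pose to reach, as a shift and turn from the pose commanded when the call began, along the tool's axes at that moment; what a row does not reach only later rows make up. A row lasts 1/8 s, in which the tool goes at most 62.5 mm and 10.7 degrees, less where a joint would pass 70% of its speed; a pose out of reach is approached as far as the arm can. A call with a gripper value outside its range is refused whole. The fingers move at their own pace and stop on an object; FORCE is the grip in N (left out, the last holds). Time passes only in rows, so rows that repeat a pose let the fingers close. It gives the time, the measured TCP pose, the force, the opening and the grip force at its end, in the units of the state.
- ctrl.read_state(): the state, without advancing time (a new reading comes with each control period).
- ctrl.camera(name): name is "side" or "top" or "wrist"; returns a dict with "pixels" (384x512x3 uint8, blue, green, red), "depth" (384x512 float32, m along the optical axis (not along the pixel's ray), 0 where there is no reading), "fx", "fy", "cx", "cy" (pixels), "k1" (the pictures are not rectified: a ray, as slopes to the right and down, at radius r is drawn at 1 + k1 r^2 times it, then the intrinsics apply), "cam_to_world" (4x4, takes a point from camera to world coordinates). Camera axes: x right, y down, z forward; pixel columns grow to the right and rows downward; lengths in m; the calibration is good to about 2 mm. A picture is of the moment at which its call begins.
- ctrl.sign_off(): hands the job in; it is judged then, once.
Trained networks look in the newest picture that a camera, given by its name, has taken for a name from the list of things; names that differ only in an ending like _2 or _b are one class to them, and where a whole thing is asked for, a point or a joint stands for the part that bears it (a point fixed in the world has none). Each returns a list of dicts, best first, with "score" (0 to 1); they miss things now and then, are a little off and sometimes report something else, mostly with a low value. They report only what shows in the picture. A call takes as long as a camera call.
- ctrl.search_frame(camera, label): "rect" ([left, top, width, height] as shares, 0 to 1, of the picture: columns of its width, rows of its height, round what is visible of it).
- ctrl.regions_of(camera, label): "pixels" (384x512 bool, what is visible of it) and "rect" ([left, top, width, height] as shares, 0 to 1, of the picture: columns of its width, rows of its height, round what is visible of it).
The state is a dict: "clock": time; "q": joint angles; "qd": joint speeds; "joint_torque": joint torques, N m; "tcp_pos": TCP position; "tcp_rot": TCP orientation; "ft_force": force on the tool from outside, world axes, zero at the start; "wrist_torque": the same for the moment, N m; "grip_width": finger opening in m; "grip_force": force on a finger pad.
Only numpy, scipy, OpenCV 4.12 (cv2) and the standard library are available. Lean on these libraries where they do the work, as an engineer would, in place of code of your own. Each camera call takes 0.05 s, during which the arm holds its last target. There are 200 camera calls.

TASK

Open the gate of the vial bay on the lab bench and keep it open for a colleague: first squeeze the rear catch on the latch deck (the lock, the one farther back from the gate) between the two fingers until its tabs are pressed well together, then squeeze the front catch (the bolt) the same way, letting each go afterwards. Then swing the gate out, over its sprung detent, until it stands wide open, about at right angles to its closed position or further. Finish while holding it there with the gripper's fingers, without letting go (it swings back by itself), and do not knock the other things about.

Things in the scene. Friction and masses are not known exactly. Their poses are not given: they have to be found in the camera images.
- bay: white instrument bay fixed to the bench; position and yaw differ each time. Origin on the bench (height 0); -x is its front, roughly towards the robot, +y its left (hinge side) seen from the robot. Tray space with 100 mm high walls, bay x -60 to +130, y -90 to +114 mm; in front of it an aluminium sill 6 mm thick, bay x -190 to -55, y -60 to +100 mm.
- deck (a point): middle of the latch deck's flat top (height 100 mm), on the right of the bay: 205 mm along the bay's x, 110 mm along its y. It carries two squeeze catches, each a sliding and a fixed upright tab, 50 mm over the outside at the start. Low steel bars, up to 13 mm above the deck, run between the catches and to the gate.
- lock_tab: sliding tab of the rear catch (the lock): upright aluminium tab with small ribs, 8 mm thick in the squeeze direction, 22 mm wide, 55 mm high; origin at the centre of its foot on the latch deck (100 mm above the bench); axes as the bay's. Slides in the bay's +x direction, towards lock_stop, 42 mm behind it.
- lock_stop: fixed tab of the rear catch: upright aluminium tab with small ribs, 8 mm thick in the squeeze direction, 22 mm wide, 55 mm high; origin at the centre of its foot on the latch deck (100 mm above the bench); axes as the bay's. 
- lock_slide (a joint): travel of the rear catch, m: starts at 0 to 0.002, end stop 0.018; counts as squeezed above 0.011 (outside width then 39 mm). Slides stiffly (about 4 N) and stays where it is left. Until it is drawn, its steel bar blocks the front catch.
- bolt_tab: sliding tab of the front catch (the bolt): upright aluminium tab with small ribs, 8 mm thick in the squeeze direction, 22 mm wide, 55 mm high; origin at the centre of its foot on the latch deck (100 mm above the bench); axes as the bay's. Slides in the bay's -y direction, away from the gate, towards bolt_stop, 42 mm from it.
- bolt_stop: fixed tab of the front catch: upright aluminium tab with small ribs, 8 mm thick in the squeeze direction, 22 mm wide, 55 mm high; origin at the centre of its foot on the latch deck (100 mm above the bench); axes as the bay's. 
- bolt_slide (a joint): travel of the front catch, m: starts at 0, end stop 0.018; counts as squeezed above 0.011. About 4 N, stays where it is left. Until it is drawn, its bolt holds the gate shut.
- gate: gate across the bay's front, a panel 170 mm long, up to 14 mm thick, lower edge 18 mm and top edge 100 mm above the bench, two small lugs to 112 mm at its free end. Origin on the vertical hinge line at bench height; the panel reaches along the gate's own -y, 5 to 175 mm from the hinge.
- post_top (a point): centre of the top (height 158 mm) of the gate's handle: an upright round steel post, 16 mm across, standing 58 mm above the gate's top edge, 135 mm from the hinge line; it swings with the gate
- gate_hinge (a joint): gate angle, rad: 0 closed, grows as the free end swings towards the bay's front (clockwise from above), end stop 1.75. A spring always pulls it shut (about 1.5 N at the post closed, 2.7 N wide open). A sprung dome in the sill makes a detent: it must be pushed over it at about 0.7 to 1.0 rad (about 8 N at the post in all). Wide open means above 1.4.
- vial_rack: bystander: grey rack with capped amber vials, 110 x 85 x 54 mm, inside the bay; origin under its centre
- septa_jar: bystander: small white jar with black cap, 44 mm across, 45 mm high, in front of the latch deck; origin under its centre
- beaker: bystander: glass beaker, 60 mm across, 75 mm high, right of the latch deck; origin under its centre
- solvent: bystander: amber bottle, 72 mm across, 150 mm high, on the right; origin under its centre
- spanner: bystander: steel spanner 160 mm long lying on the right; origin under its middle
- column: bystander: copper-coloured column coil, ring 150 mm across, 30 mm high, on the left; origin under its centre
- fittings: bystander: grey open box, 100 x 140 x 35 mm, on the left; origin under its centre

How it is judged:
By the outcome, as a careful person would: the job done as asked, in the order asked, and still so for the second after the job is handed in, while the arm keeps its last pose, push and grip.
It also fails if it takes over 56 s, if anything falls off the work surface, if the arm or the gripper's body presses on something with over 40 N, if the wrist force passes 120 N, or if a joint passes its speed limit or range.

## Working session

There is one attempt and no reset: what is moved stays moved. The work goes in short steps, Python scripts to look and compute and a shell command to move; the robot and the scene stay as the last step left them, time stands still between calls to the robot, and variables do not carry over. Pictures are saved under pics/ and viewed, at most 10 in all, crops included, and the job is handed in when it is done.

```bash
mkdir -p pics; ls; cat > h.py <<'E'
import numpy as np, cv2
from bench import ctrl
def world(c,mask):
    v,u=np.nonzero(mask&(c["depth"]>0)); z=c["depth"][v,u]
    x=(u-c["cx"])/c["fx"]; y=(v-c["cy"])/c["fy"]
    xd,yd=x.copy(),y.copy()
    for _ in range(8):
        s=1+c["k1"]*(x*x+y*y); x,y=xd/s,yd/s
    P=np.c_[x*z,y*z,z,np.ones_like(z)]@np.array(c["cam_to_world"]).T
    return P[:,:3],u,v
E
python3 - <<'E'
from h import *
for n in ["top","side"]:
    c=ctrl.camera(n); cv2.imwrite(f"pics/{n}1.png",c["pixels"])
    np.savez(f"{n}1.npz",**{k:c[k] for k in c})
    print(n,np.round(c["cam_to_world"],3).tolist(),c["fx"])
    for l in ["lock_tab","lock_stop","bolt_tab","bolt_stop","gate","post_top","bay","septa_jar","beaker","solvent"]:
        for r in ctrl.regions_of(n,l)[:3]:
            P,u,v=world(c,r["pixels"])
            if len(P): print(l,round(r["score"],2),len(P),np.round(np.median(P,0),3),np.round(np.percentile(P,3,0),3),np.round(np.percentile(P,97,0),3), int(u.mean()),int(v.mean()))
s=ctrl.read_state();print(s["tcp_pos"],s["tcp_rot"],s["clock"])
E
```

```text
pics
top [[-0.001, -0.984, 0.18, 0.271], [-1.0, 0.001, 0.002, 0.034], [-0.002, -0.18, -0.984, 1.557], [0.0, 0.0, 0.0, 1.0]] 476.0326689202379
lock_tab 0.59 37 [ 0.614 -0.047  0.148] [ 0.611 -0.056  0.116] [ 0.619 -0.038  0.159] 281 169
lock_stop 0.6 51 [ 0.654 -0.056  0.14 ] [ 0.65  -0.072  0.108] [ 0.666 -0.047  0.158] 284 157
bolt_stop 0.52 48 [ 0.552 -0.051  0.116] [ 0.542 -0.061  0.107] [ 0.566 -0.043  0.157] 283 190
gate 0.88 508 [0.585 0.097 0.097] [0.565 0.029 0.011] [0.607 0.182 0.158] 234 183
post_top 0.87 463 [0.586 0.11  0.097] [0.566 0.035 0.012] [0.607 0.182 0.158] 231 182
bay 0.67 7441 [0.625 0.065 0.031] [ 0.477 -0.1    0.002] [0.774 0.202 0.114] 247 171
bay 0.57 273 [ 0.341 -0.347  0.007] [ 0.284 -0.4   -0.001] [ 0.389 -0.308  0.014] 375 263
bay 0.3 299 [ 0.603 -0.186  0.041] [ 0.57  -0.207  0.003] [ 0.621 -0.156  0.078] 322 181
septa_jar 0.58 136 [ 0.473 -0.067  0.044] [ 0.456 -0.083  0.016] [ 0.492 -0.049  0.052] 286 219
beaker 0.82 304 [ 0.602 -0.185  0.04 ] [ 0.57  -0.207  0.002] [ 0.621 -0.156  0.078] 322 181
solvent 0.96 608 [ 0.55  -0.422  0.102] [ 0.525 -0.456
[... 580 characters left out ...]
137] [ 0.549 -0.012  0.116] [ 0.568 -0.006  0.155] 260 184
gate 0.91 630 [0.58  0.096 0.074] [0.561 0.028 0.025] [0.6   0.182 0.148] 240 179
post_top 0.61 596 [0.58  0.099 0.073] [0.561 0.03  0.026] [0.598 0.182 0.148] 240 179
bay 0.79 6141 [0.594 0.046 0.065] [ 0.476 -0.121  0.004] [0.772 0.199 0.137] 262 186
septa_jar 0.47 189 [ 0.465 -0.074  0.041] [ 0.453 -0.088  0.009] [ 0.486 -0.053  0.049] 256 233
beaker 0.57 433 [ 0.589 -0.184  0.052] [ 0.565 -0.21   0.006] [ 0.62  -0.156  0.077] 308 225
solvent 0.83 1000 [ 0.535 -0.443  0.092] [ 0.521 -0.472  0.003] [ 0.571 -0.407  0.151] 374 276
[0.19880648 0.59249593 0.22264374] [ 1.61187303e-01  9.86923833e-01 -3.24072465e-05 -6.65765863e-06] 1.1
```

```bash
python3 - <<'E'
from h import *
a=np.load("top1.npz");b=np.load("side1.npz")
A=cv2.resize(a["pixels"][130:240,190:340],None,fx=5,fy=5,interpolation=cv2.INTER_CUBIC)
cv2.imwrite("pics/topc.png",A)
for n,c in (("top",a),("side",b)):
    for l in ["gate"]:
        r=ctrl.regions_of(n,l)[0]
        P,u,v=world(c,r["pixels"])
        T=P[(P[:,2]>.092)&(P[:,2]<.106)]; 
        k=cv2.fitLine(T[:,:2].astype(np.float32),cv2.DIST_HUBER,0,.001,.001).ravel();print(n,k, np.degrees(np.arctan2(k[1],k[0])),len(T),T[:,1].min(),T[:,1].max())
        Q=P[P[:,2]>.12]; print("post",Q.mean(0),Q.min(0),Q.max(0))
    m=np.ones(c["depth"].shape,bool);P,u,v=world(c,m)
    s=(P[:,2]>.125)&(P[:,2]<.165)&(P[:,0]>.5)&(P[:,0]<.72)&(P[:,1]>-.13)&(P[:,1]<.1)
    P=P[s]; 
    from scipy.cluster.hierarchy import fclusterdata
    L=fclusterdata(P[:,:2],.008,criterion="distance")
    for i in set(L):
        Q=P[L==i]
        if len(Q)>8: print(len(Q),np.round(Q.mean(0),3),np.round(Q.min(0),3),np.round(Q.max(0),3))
E
```

```text
top [0.21052599 0.97758824 0.58795166 0.11448841] 77.84682 219 0.028667259994874968 0.18585167914775003
post [0.5752668  0.06162115 0.15195116] [0.56914347 0.05584605 0.12147692] [0.58458108 0.06857005 0.16745196]
30 [0.576 0.061 0.153] [0.569 0.056 0.129] [0.585 0.069 0.163]
33 [ 0.615 -0.048  0.149] [ 0.61  -0.059  0.126] [ 0.62  -0.038  0.16 ]
33 [ 0.654 -0.056  0.148] [ 0.649 -0.066  0.131] [ 0.662 -0.047  0.159]
26 [ 0.553 -0.047  0.149] [ 0.544 -0.053  0.126] [ 0.565 -0.042  0.159]
26 [ 0.562 -0.006  0.152] [ 0.552 -0.01   0.131] [ 0.573 -0.001  0.16 ]
side [0.22845742 0.9735539  0.5789755  0.10173827] 76.793724 160 0.017838265369358175 0.1905848212685758
post [0.57155469 0.0581621  0.14227351] [0.56353805 0.0521073  0.12105407] [0.58047993 0.06522106 0.16191232]
49 [0.572 0.059 0.146] [0.566 0.052 0.125] [0.581 0.068 0.162]
51 [ 0.651 -0.059  0.143] [ 0.647 -0.067  0.125] [ 0.657 -0.047  0.158]
53 [ 0.611 -0.05   0.143] [ 0.607 -0.06   0.125] [ 0.617 -0.038  0.16 ]
50 [ 0.558 -0.008  0.144] [ 0.548 -0.013  0.126] [ 0.57  -0.002  0.158]
55 [ 0.55  -0.049  0.144] [ 0.54  -0.053  0.125] [ 0.563 -0.043  0.157]
```

View pics/topc.png

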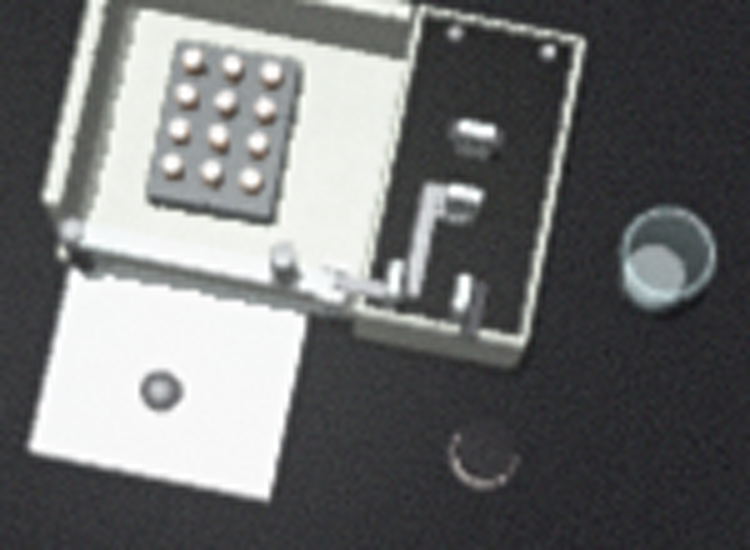

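Top view crop: the lock tab and stop are at (460,200) and (475,135), and the bolt tab and stop at (398,277) and (465,295). The post is at (285,262), the hinge at (75,240) and the sill dome at (162,390). Next I move above the lock.

```bash
python3 -m pendant '[{"delta_pos":[-625,-473,0],"delta_rot":[0,0,84],"claw":80},{"delta_pos":[-625,-473,0],"delta_rot":[0,0,84],"claw":80},{"delta_pos":[-625,-473,0],"delta_rot":[0,0,84],"claw":80},{"delta_pos":[-625,-473,0],"delta_rot":[0,0,84],"claw":80},{"delta_pos":[-625,-473,0],"delta_rot":[0,0,84],"claw":80},{"delta_pos":[-625,-473,0],"delta_rot":[0,0,84],"claw":80},{"delta_pos":[-625,-473,0],"delta_rot":[0,0,84],"claw":80},{"delta_pos":[-625,-473,0],"delta_rot":[0,0,84],"claw":80}]' 20
python3 - <<'E'
from h import *
from scipy.spatial.transform import Rotation as R
s=ctrl.read_state();r=R.from_quat(s["tcp_rot"]).as_matrix()
print(s["clock"],s["tcp_pos"],r.round(3).tolist(), r.T@(np.array([.641,-.0545,.223])-s["tcp_pos"])*1000, np.degrees(np.arctan2(r[1,1],r[0,1])))
E
```

```text
clock: 2.2
tcp_pos: [0.4819, 0.1779, 0.223]
tcp_rot: [0.782, 0.623, 0.0, 0.0]
ft_force: [0.7, 0.3, -0.3]
grip_width: 0.0799
grip_force: 0.0
2.2 [0.48188939 0.1778574  0.2230365 ] [[0.223, 0.975, 0.001], [0.975, -0.223, 0.0], [0.001, 0.001, -1.0]] [-1.91106053e+02  2.06844430e+02  8.34420823e-02] -12.86276440559888
```

```bash
python3 -m pendant '[{"delta_pos":[-191,207,0],"delta_rot":[0,0,0],"claw":80},{"delta_pos":[-191,207,0],"delta_rot":[0,0,0],"claw":80},{"delta_pos":[-191,207,0],"delta_rot":[0,0,0],"claw":80},{"delta_pos":[-191,207,0],"delta_rot":[0,0,0],"claw":80},{"delta_pos":[-191,207,0],"delta_rot":[0,0,0],"claw":80},{"delta_pos":[-191,207,0],"delta_rot":[0,0,0],"claw":80},{"delta_pos":[-191,207,0],"delta_rot":[0,0,0],"claw":80}]'
cat > look.py <<'E'
from h import *
import sys
from scipy.spatial.transform import Rotation as R
s=ctrl.read_state();r=R.from_quat(s["tcp_rot"]).as_matrix();t=np.array(s["tcp_pos"])
print(s["clock"],t,np.degrees(np.arctan2(r[1,1],r[0,1])))
c=ctrl.camera("wrist");cv2.imwrite(f"pics/{sys.argv[1]}.png",c["pixels"])
P,u,v=world(c,np.ones((384,512),bool))
for l in sys.argv[2:]:
    for q in ctrl.regions_of("wrist",l)[:3]:
        P,u,v=world(c,q["pixels"]); P=P[P[:,2]>.12]
        if len(P)<5: continue
        T=(P-t)@r*1000
        print(l,round(q["score"],2),len(P),np.round(P.mean(0),3),"tool mm lo/hi",np.percentile(T,3,0).round(),np.percentile(T,97,0).round(),int(u.mean()),int(v.mean()))
E
python3 look.py w1 lock_tab lock_stop bolt_tab bolt_stop post_top
```

```text
clock: 3.08
tcp_pos: [0.6406, -0.0512, 0.2224]
tcp_rot: [0.78, 0.626, -0.0, -0.0]
ft_force: [-0.3, 0.4, 0.2]
grip_width: 0.08
grip_force: 0.0
3.075 [ 0.64061316 -0.05120156  0.22237118] -12.551182136825359
lock_tab 0.75 364 [ 0.616 -0.045  0.15 ] tool mm lo/hi [-12. -30.  65.] [  8. -22.  97.] 227 204
lock_stop 0.72 2350 [ 0.588 -0.011  0.148] tool mm lo/hi [-16. -95.  62.] [100.  16. 100.] 232 118
lock_stop 0.6 345 [ 0.654 -0.053  0.15 ] tool mm lo/hi [-11.  10.  65.] [ 9. 18. 98.] 276 198
bolt_tab 0.71 444 [ 0.565 -0.005  0.147] tool mm lo/hi [ 24. -95.  65.] [ 31. -76. 100.] 159 172
bolt_stop 0.97 558 [ 0.555 -0.045  0.145] tool mm lo/hi [-18. -96.  65.] [-10. -76. 100.] 167 215
bolt_stop 0.74 378 [ 0.616 -0.046  0.149] tool mm lo/hi [-11. -30.  65.] [  8. -22.  99.] 228 203
post_top 0.8 633 [0.578 0.06  0.151] tool mm lo/hi [ 89. -94.  62.] [102. -80.  99.] 166 69
```

View pics/w1.png

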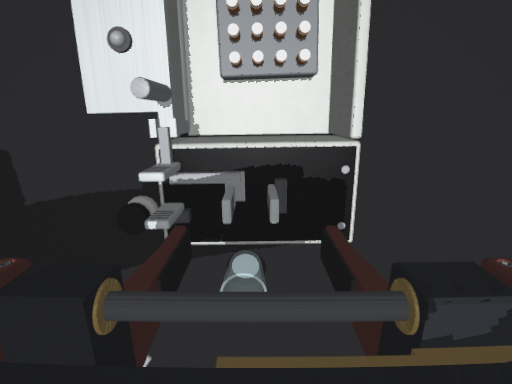

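Wrist view: lock tab at (227,204), stop at (276,198), bolt tab at (159,172), bolt stop at (167,215), post at (150,90). The tool is well placed over the lock, so I descend and squeeze.

```bash
python3 -m pendant '[{"delta_pos":[-2,0,50],"delta_rot":[0,0,0],"claw":80},{"delta_pos":[-2,0,90],"delta_rot":[0,0,0],"claw":75},{"delta_pos":[-2,0,98],"delta_rot":[0,0,0],"claw":65},{"delta_pos":[-2,0,98],"delta_rot":[0,0,0],"claw":55},{"delta_pos":[-2,0,98],"delta_rot":[0,0,0],"claw":45},{"delta_pos":[-2,0,98],"delta_rot":[0,0,0],"claw":35},{"delta_pos":[-2,0,98],"delta_rot":[0,0,0],"claw":35},{"delta_pos":[-2,0,98],"delta_rot":[0,0,0],"claw":35}]' 20
```

```text
clock: 4.38
tcp_pos: [0.6423, -0.0537, 0.1256]
tcp_rot: [0.78, 0.626, 0.001, 0.001]
ft_force: [2.0, 2.6, -1.7]
grip_width: 0.0351
grip_force: 4.6
```

```bash
python3 -m pendant '[{"delta_pos":[0,0,0],"delta_rot":[0,0,0],"claw":60},{"delta_pos":[0,0,0],"delta_rot":[0,0,0],"claw":80},{"delta_pos":[0,0,0],"delta_rot":[0,0,0],"claw":80},{"delta_pos":[0,0,-60],"delta_rot":[0,0,0],"claw":80},{"delta_pos":[0,0,-90],"delta_rot":[0,0,0],"claw":80},{"delta_pos":[1,-87,-90],"delta_rot":[0,0,-90],"claw":80},{"delta_pos":[1,-87,-90],"delta_rot":[0,0,-90],"claw":80},{"delta_pos":[1,-87,-90],"delta_rot":[0,0,-90],"claw":80}]'
python3 -m pendant '[{"delta_pos":[0,0,0],"delta_rot":[0,0,-58],"claw":80},{"delta_pos":[0,0,0],"delta_rot":[0,0,-58],"claw":80},{"delta_pos":[0,0,0],"delta_rot":[0,0,-58],"claw":80},{"delta_pos":[0,0,0],"delta_rot":[0,0,-58],"claw":80},{"delta_pos":[0,0,0],"delta_rot":[0,0,-58],"claw":80},{"delta_pos":[0,0,0],"delta_rot":[0,0,-58],"claw":80},{"delta_pos":[0,0,0],"delta_rot":[0,0,-58],"claw":80}]'
python3 look.py w2 lock_tab lock_stop bolt_tab bolt_stop post_top
```

```text
clock: 5.38
tcp_pos: [0.5542, -0.0336, 0.215]
tcp_rot: [0.573, 0.819, -0.0, -0.0]
ft_force: [0.3, -0.3, 0.3]
grip_width: 0.08
grip_force: 0.0
clock: 6.25
tcp_pos: [0.5562, -0.034, 0.2148]
tcp_rot: [0.108, 0.994, -0.0, 0.0]
ft_force: [0.0, -0.4, 0.4]
grip_width: 0.08
grip_force: 0.0
6.25 [ 0.55621554 -0.03395736  0.21476333] 77.63060489833349
lock_tab 0.62 589 [ 0.624 -0.051  0.143] tool mm lo/hi [-73. -12.  58.] [-68.   8.  93.] 253 276
bolt_tab 0.57 373 [ 0.557 -0.006  0.149] tool mm lo/hi [-6. 24. 57.] [13. 31. 90.] 287 201
bolt_stop 0.85 377 [ 0.55  -0.046  0.15 ] tool mm lo/hi [ -8. -17.  57.] [ 12. -10.  92.] 235 198
post_top 0.85 602 [0.572 0.059 0.149] tool mm lo/hi [-3. 89. 54.] [ 10. 102.  92.] 383 188
post_top 0.61 403 [ 0.558 -0.006  0.149] tool mm lo/hi [-7. 24. 57.] [13. 31. 90.] 287 203
```

View pics/w2.png

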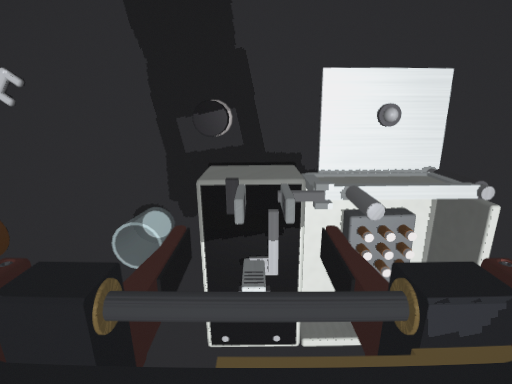

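Wrist view: bolt stop at (237,203), bolt tab at (287,202), and the lock is now drawn together at (255,275). I squeeze the bolt.

```bash
python3 -m pendant '[{"delta_pos":[2,0,50],"delta_rot":[0,0,0],"claw":78},{"delta_pos":[2,0,84],"delta_rot":[0,0,0],"claw":75},{"delta_pos":[2,0,90],"delta_rot":[0,0,0],"claw":65},{"delta_pos":[2,0,90],"delta_rot":[0,0,0],"claw":55},{"delta_pos":[2,0,90],"delta_rot":[0,0,0],"claw":45},{"delta_pos":[2,0,90],"delta_rot":[0,0,0],"claw":35},{"delta_pos":[2,0,90],"delta_rot":[0,0,0],"claw":35},{"delta_pos":[2,0,90],"delta_rot":[0,0,0],"claw":35}]' 20
```

```text
clock: 7.55
tcp_pos: [0.5549, -0.0341, 0.1257]
tcp_rot: [0.107, 0.994, -0.0, 0.001]
ft_force: [-2.0, -1.3, 6.2]
grip_width: 0.0351
grip_force: 4.8
```

```bash
python3 -m pendant '[{"delta_pos":[0,0,0],"delta_rot":[0,0,0],"claw":60},{"delta_pos":[0,0,0],"delta_rot":[0,0,0],"claw":75},{"delta_pos":[0,0,-60],"delta_rot":[0,0,0],"claw":80},{"delta_pos":[0,0,-90],"delta_rot":[0,0,0],"claw":80},{"delta_pos":[2,97,-90],"delta_rot":[0,0,90],"claw":70},{"delta_pos":[2,97,-90],"delta_rot":[0,0,90],"claw":60},{"delta_pos":[2,97,-90],"delta_rot":[0,0,90],"claw":60},{"delta_pos":[2,97,-90],"delta_rot":[0,0,90],"claw":60}]'
python3 -m pendant '[{"delta_pos":[0,0,0],"delta_rot":[0,0,48],"claw":60},{"delta_pos":[0,0,0],"delta_rot":[0,0,48],"claw":60},{"delta_pos":[0,0,0],"delta_rot":[0,0,48],"claw":60},{"delta_pos":[0,0,0],"delta_rot":[0,0,48],"claw":60},{"delta_pos":[0,0,0],"delta_rot":[0,0,48],"claw":60},{"delta_pos":[0,0,0],"delta_rot":[0,0,48],"claw":60}]'
python3 look.py w3 post_top bolt_tab bolt_stop lock_tab lock_stop
```

```text
clock: 8.55
tcp_pos: [0.5729, 0.0624, 0.2144]
tcp_rot: [0.46, 0.888, -0.0, -0.0]
ft_force: [-1.2, 0.1, 0.4]
grip_width: 0.0601
grip_force: 0.0
clock: 9.3
tcp_pos: [0.5729, 0.0617, 0.2145]
tcp_rot: [0.78, 0.626, -0.0, -0.0]
ft_force: [-0.2, 0.9, -0.2]
grip_width: 0.0599
grip_force: 0.0
9.3 [0.57290307 0.06171161 0.21449406] -12.430988122264752
post_top 0.72 487 [0.576 0.065 0.151] tool mm lo/hi [-5. -5. 54.] [ 8.  9. 91.] 259 147
bolt_tab 0.65 395 [ 0.559 -0.017  0.136] tool mm lo/hi [-81.  -7.  65.] [-79.  13.  94.] 260 279
bolt_stop 0.58 396 [ 0.559 -0.017  0.136] tool mm lo/hi [-80.  -7.  65.] [-79.  13.  94.] 260 270
```

View pics/w3.png

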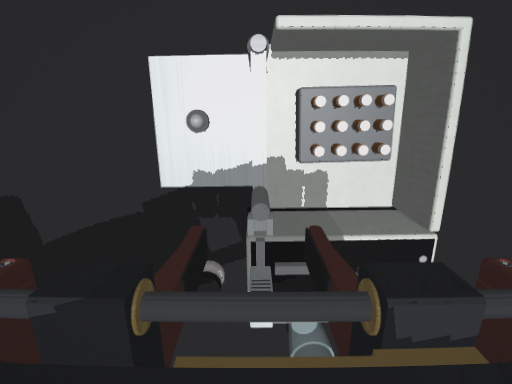

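Wrist view: the post at (260,200) is centred between the fingers, and the bolt at (260,285) is squeezed together. I descend and grip the post.

```bash
python3 -m pendant '[{"delta_pos":[1,2,50],"delta_rot":[0,0,0],"claw":60},{"delta_pos":[1,2,90],"delta_rot":[0,0,0],"claw":60},{"delta_pos":[1,2,96],"delta_rot":[0,0,0],"claw":50},{"delta_pos":[1,2,96],"delta_rot":[0,0,0],"claw":30},{"delta_pos":[1,2,96],"delta_rot":[0,0,0],"claw":10},{"delta_pos":[1,2,96],"delta_rot":[0,0,0],"claw":10},{"delta_pos":[1,2,96],"delta_rot":[0,0,0],"claw":10},{"delta_pos":[1,2,96],"delta_rot":[0,0,0],"claw":10}]' 35
```

```text
clock: 10.6
tcp_pos: [0.5762, 0.0622, 0.1197]
tcp_rot: [0.78, 0.626, 0.001, 0.001]
ft_force: [0.5, -1.1, 6.5]
grip_width: 0.0152
grip_force: 35.0
```

Gripped at about 15 mm with no side load. Now I swing it out.

```bash
python3 -m pendant '[{"delta_pos":[0.3,-9.4,0],"delta_rot":[0,0,4],"claw":10},{"delta_pos":[1.3,-18.8,0],"delta_rot":[0,0,8],"claw":10},{"delta_pos":[3,-28,0],"delta_rot":[0,0,12],"claw":10},{"delta_pos":[5.2,-37.2,0],"delta_rot":[0,0,16],"claw":10},{"delta_pos":[8.1,-46.2,0],"delta_rot":[0,0,20],"claw":10},{"delta_pos":[11.7,-54.9,0],"delta_rot":[0,0,24],"claw":10},{"delta_pos":[15.8,-63.4,0],"delta_rot":[0,0,28],"claw":10},{"delta_pos":[20.5,-71.5,0],"delta_rot":[0,0,32],"claw":10}]'
```

```text
clock: 11.6
tcp_pos: [0.5104, 0.0975, 0.1197]
tcp_rot: [0.923, 0.386, 0.001, 0.001]
ft_force: [0.3, -2.4, 7.7]
grip_width: 0.0155
grip_force: 35.0
```

```bash
python3 -m pendant '[{"delta_pos":[0.3,-9.4,0],"delta_rot":[0,0,4],"claw":10},{"delta_pos":[1.3,-18.8,0],"delta_rot":[0,0,8],"claw":10},{"delta_pos":[3,-28,0],"delta_rot":[0,0,12],"claw":10},{"delta_pos":[5.2,-37.2,0],"delta_rot":[0,0,16],"claw":10},{"delta_pos":[8.1,-46.2,0],"delta_rot":[0,0,20],"claw":10},{"delta_pos":[11.7,-54.9,0],"delta_rot":[0,0,24],"claw":10},{"delta_pos":[15.8,-63.4,0],"delta_rot":[0,0,28],"claw":10},{"delta_pos":[20.5,-71.5,0],"delta_rot":[0,0,32],"claw":10}]'
```

```text
clock: 12.6
tcp_pos: [0.4736, 0.1625, 0.1197]
tcp_rot: [0.993, 0.117, 0.001, 0.0]
ft_force: [0.3, -3.3, 9.2]
grip_width: 0.0154
grip_force: 35.0
```

```bash
python3 -m pendant '[{"delta_pos":[0.3,-9.4,0],"delta_rot":[0,0,4],"claw":10},{"delta_pos":[1.3,-18.8,0],"delta_rot":[0,0,8],"claw":10},{"delta_pos":[3,-28,0],"delta_rot":[0,0,12],"claw":10},{"delta_pos":[5.2,-37.2,0],"delta_rot":[0,0,16],"claw":10},{"delta_pos":[8.1,-46.2,0],"delta_rot":[0,0,20],"claw":10},{"delta_pos":[11.7,-54.9,0],"delta_rot":[0,0,24],"claw":10},{"delta_pos":[16.9,-65.4,0],"delta_rot":[0,0,29],"claw":10},{"delta_pos":[16.9,-65.4,0],"delta_rot":[0,0,29],"claw":10}]'
python3 - <<'E'
from h import *
s=ctrl.read_state();print(s["q"],s["tcp_pos"])
for n in ["top","side"]:
    c=ctrl.camera(n)
    if n=="top": cv2.imwrite("pics/t2.png",cv2.resize(c["pixels"][120:250,170:350],None,fx=4,fy=4))
    for l in ["gate","septa_jar","beaker"]:
        for r in ctrl.regions_of(n,l)[:1]:
            P,u,v=world(c,r["pixels"])
            print(n,l,round(r["score"],2),np.round(np.median(P,0),3))
            if l=="gate":
                T=P[(P[:,2]>.06)&(P[:,2]<.106)]
                k=cv2.fitLine(T[:,:2].astype(np.float32),cv2.DIST_HUBER,0,.001,.001).ravel();print(k,len(T),np.degrees(np.arctan2(k[1],k[0])))
E
```

```text
clock: 13.6
tcp_pos: [0.4753, 0.2304, 0.1197]
tcp_rot: [0.991, -0.135, 0.001, -0.0]
ft_force: [1.6, -3.9, 9.7]
grip_width: 0.0155
grip_force: 35.0
[ 4.29214465e-01  4.31143762e-01  1.91461527e+00 -1.15477816e-03
  7.94089470e-01  2.27139680e+00] [0.47532862 0.23035056 0.11967731]
top gate 0.47 [0.576 0.2   0.096]
[ 0.9776122  -0.21041468  0.5731172   0.20011461] 71 -12.146655
top septa_jar 0.69 [ 0.626 -0.034  0.113]
top beaker 0.88 [ 0.602 -0.185  0.042]
side gate 0.79 [0.512 0.218 0.067]
[ 0.9648338  -0.2628606   0.5153091   0.21641454] 460 -15.239867
side septa_jar 0.45 [ 0.465 -0.073  0.041]
side beaker 0.74 [ 0.587 -0.184  0.051]
```

View pics/t2.png

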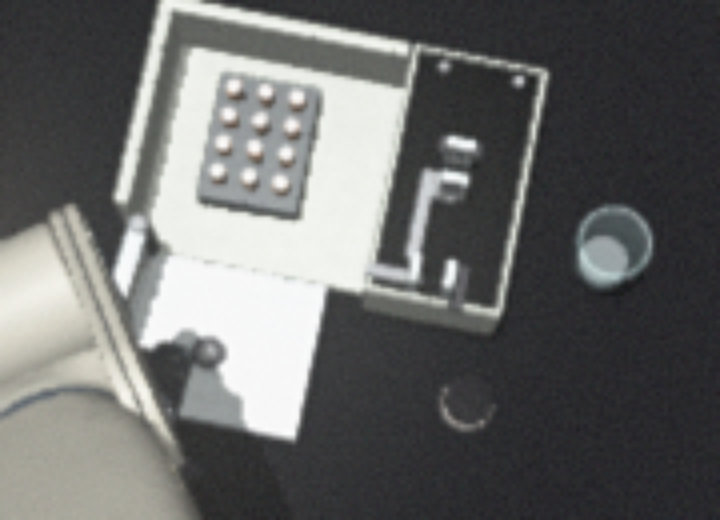

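Top view: the gate stands open from the hinge at (135,220), about 90–93° by the line fits. Both catches are drawn, at (455,180) and (430,272). The jar at (467,400) and the beaker at (613,250) have not moved.

```bash
python3 -c "
from bench import ctrl
print(ctrl.sign_off())"
```

```text
the job is handed in; nothing more can be done
None
```

I squeezed and released the lock, then the bolt, swung the gate out to about 90–93°, and handed the job in at about 14 s with the gripper still holding the handle post; nothing nearby appeared to move.

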